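Open the reagent-tablet bottle at the extraction nozzle

TASK

The bottle of reagent tablets, clamped in its slide carrier, may only be opened in front of the extraction nozzle: with the cap still locked, slide the carrier along its rail from the middle station until it clicks into the station facing the nozzle. There press the push-and-turn cap down, twist it anticlockwise until it is free, and lift it straight up. Finish while still holding the cap in the gripper, level and directly over the open bottle, about 5 to 10 cm above the mouth; do not disturb the mortar, the sample tin or the marker pen.

Things in the scene. Friction and masses are not known exactly. Their poses are not given: they have to be found in the camera images.
- rail: slide unit fixed to the bench: aluminium base plate 110 x 420 x 10 mm, steel guide, notched brass index strip, dark stop block at each end. Origin: middle of the plate's underside, on the bench; x points across it to the side where nozzle and balance stand, y along the rail (the carrier's way), z up. The three stations lie at y = -110, 0 and +110 mm.
- carrier (a joint): carrier's position along the rail's y, m: 0 = middle (loading) station, its start; +0.11 and -0.11 = the outer stations; stops at +/-0.127. A spring ball clicks into a notch at each station: about 8 N to leave a notch, 1 to 2 N between them; let go within 3 mm of a notch it centres itself. Its plate is 80 mm long along the rail, top 39 mm above the bench.
- handle (a point): centre of the carrier's red barrel knob, 26 mm in diameter, 28 mm tall (92 to 120 mm above the bench), upright on a thin steel post 80 mm in front (-x of the rail) of the bottle's axis. Frame parallel to the rail's.
- mouth (a point): centre of the bottle's mouth, 133 mm above the bench, on the axis of the amber bottle (60 mm in diameter); a collar clamps the bottle to the carrier so that it neither turns nor lifts. It moves with the carrier; frame parallel to the rail's.
- cap: the bottle's loose white ribbed push-and-turn cap, 50 mm in diameter, 28 mm tall, about 40 g, red mark on its rim at -x. Origin: centre of its lower rim, z out of its top. Locked on the bottle, its origin is 14 mm below the mouth and its x axis within about 5 degrees of the mouth's x. Grip it at any yaw.
- cap_top (a point): centre of the cap's top, 147 mm above the bench while locked. A spring in the cap pushes it up and teeth lock it: press it down at least 4 mm (about 12 N; it bottoms at 6 mm, 15 N) and, keeping it down, turn it anticlockwise seen from above; from 50 degrees on it can be lifted off, at about 72 degrees it meets a stop, so 60 degrees is a good turn.
- inlet (a point): centre of the grey extraction nozzle's flat dark mouth, 116 mm wide, 100 to 132 mm above the bench. The nozzle stands behind the rail at one of the two outer stations, facing the rail; the bottle is in front of it when its mouth's y in this frame is 0 (then 80 mm away). x points away from the rail, y as the rail's y.
- balance: grey bench balance, 190 x 160 mm, its pan 58 mm high, fixed, behind the rail at the other outer station. Origin: on the bench, 70 mm behind its front edge.
- mortar: bystander: white porcelain mortar, 92 mm in diameter, 52 mm tall, with its pestle sticking out to 97 mm high. Origin: centre of its underside.
- tin: bystander: round aluminium sample tin with lid, 71 mm in diameter, 50 mm tall. Origin: centre of its underside.
- marker: bystander: blue and white marker pen, 110 mm long, 14 mm thick, lying on the bench along its x. Origin: its middle, on the bench.

How it is judged:
On the way, in this order (a step that is already met when the one before it is completed fails the run):
1. the carrier is in the station facing the nozzle, the cap still locked on the bottle (y of mouth in the frame of inlet between -0.003 and 0.003 m and velocity of joint carrier between -0.01 and 0.01 m/s and angle between the x axis of cap and the x axis of mouth, either way round below 0.3 rad and z of cap in the frame of mouth below -0.012 m), for 0.2 s.
2. at that station the locked cap is pressed down (y of mouth in the frame of inlet between -0.003 and 0.003 m and angle between the x axis of cap and the x axis of mouth, either way round below 0.3 rad and z of cap in the frame of mouth below -0.0168 m), for 0.06 s.
3. at that station the cap, still down on the neck, is turned past its teeth (y of mouth in the frame of inlet between -0.003 and 0.003 m and angle between the x axis of cap and the x axis of mouth, either way round above 0.6 rad and z of cap in the frame of mouth below -0.012 m), for 0.06 s.
At the end, for the whole second after the job is handed in: The carrier sits within 3 mm of the station facing the nozzle; the cap is held still in the gripper's fingers, touching neither bottle nor slide, its lower rim 30 to 140 mm above the mouth, within 30 mm of the bottle's axis and within 11 degrees of level (y of mouth in the frame of inlet between -0.003 and 0.003 m and z of cap in the frame of mouth between 0.03 and 0.14 m and horizontal distance between cap and mouth below 0.03 m and angle between cap's own z axis and vertical below 0.2 rad and linear speed of cap below 0.02 m/s and contact force between the fingers and cap above 2 N and contact force between cap and rail below 0.1 N); the arm keeps its last pose, push and grip.
It fails at once if the mortar with pestle is pushed more than 20 mm or tipped (distance of mortar from where it was at the start of the episode above 0.02 m or angle between mortar's own z axis and vertical above 0.3 rad).
It fails at once if the sample tin is pushed more than 20 mm or tipped (distance of tin from where it was at the start of the episode above 0.02 m or angle between tin's own z axis and vertical above 0.3 rad).
It fails at once if the marker pen is pushed more than 20 mm or tipped (distance of marker from where it was at the start of the episode above 0.02 m or angle between marker's own z axis and vertical above 0.3 rad).
It also fails if it takes over 58 s, if anything falls off the work surface, if the arm or the gripper's body presses on something with over 40 N, if the wrist force passes 120 N, or if a joint passes its speed limit or range.

ROBOT

A 6-joint arm with a two-finger parallel gripper is mounted at the origin on the work surface. World frame = base frame: x ahead of the robot, y to its left, z up, the work surface at z = 0. Lengths are in m, angles in rad, forces in N, time in s.
With the tool pointing down it reaches from about 0.3 to 0.875 m from the base axis. Payload 4.2 kg.
Tool frame: the origin (TCP) lies midway between the tips of the shut fingers; the grasp point (between the pads) lies 19 mm behind it; z points along the fingers, y is the line along which they close (so a half turn about z gives the same grasp; the last joint's range is limited). The gripper opens to 85 mm and grips with 20 to 120 N. Pads are 22 mm wide; open, the fingers measure 114 mm over their backs; the gripper's body (76 mm by 85 mm) begins 54 mm behind the grasp point. The pads swing forward as they close: fully open they stand 13 mm farther back than shut.
Start: joints at [1.216, 0.32, 1.565, -0, 1.257, -0.02], TCP at [0.189, 0.543, 0.231] pointing down, gripper open.
Joint ranges: [-3.11, 3.11], [-0.84, 2.01], [0.21, 2.61], [-1.34, 4.49], [0.05, 2.63], [-2.56, 2.56]. Speed limits (rad/s): [2.57, 2.57, 3.14, 3.14, 3.14, 3.14].

INTERFACE

Orientations are given as a unit quaternion [w, x, y, z].
In Python, from rig import ctrl gives the robot as it stands.
- The arm moves only by the tool drive_effector, called after "Request:" as name(argument=value, ...), one argument or row to a line, values as JSON. Schema: {"type":"object","properties":{"motion":{"type":"object","properties":{"plan":{"type":"array","items":{"type":"array","items":{"type":"number"},"minItems":7,"maxItems":7},"minItems":1,"maxItems":20}},"additionalProperties":false,"required":["plan"]},"clamp_n":{"type":"number"},"only":{"type":"string"},"quiet":{"type":"boolean"},"lines":{"type":"string"}},"required":["motion"],"additionalProperties":false}. motion is an object whose key "plan" holds a list of rows, 1 to 20 of them, each of 7 numbers: a rotation vector rx, ry, rz in units of 0.2 rad, then dx, dy, dz in cm, then the finger opening in m; each row is the pose to reach, as a shift and turn from the pose commanded when the call began, along the tool's axes at that moment; what a row does not reach only later rows make up. A row lasts 1/12 s, in which the tool goes at most 0.0417 m and 0.125 rad, less where a joint would pass 70% of its speed; a pose out of reach is approached as far as the arm can. The fingers move at their own pace and stop on an object; clamp_n is the grip in N (left out, the last holds). Time passes only in rows, so rows that do not move let the fingers close. The tool returns the time, the measured TCP pose, the force, the opening and the grip force at its end. only (a regular expression) keeps the lines of the reply that match it, lines (a string "A,B") keeps lines A to B, and quiet returns only ok. Input that does not fit is refused with a message, and nothing moves.
- ctrl.read_state(): the state, without advancing time (a new reading comes with each control period).
- ctrl.capture(name): name is "side" or "top" or "wrist"; returns a dict with "img" (480x640x3 uint8, blue, green, red), "fx", "fy", "cx", "cy" (pixels), "k1" (the pictures are not rectified: a ray, as slopes to the right and down, at radius r is drawn at 1 + k1 r^2 times it, then the intrinsics apply), "cam_to_world" (4x4, takes a point from camera to world coordinates). Camera axes: x right, y up, looking along -z (the intrinsics and any distortion apply to the point x, -y, -z); pixel columns grow to the right and rows downward; lengths in m; the calibration is good to about 2 mm. A picture is of the moment at which its call begins. There is no depth.
- ctrl.finish_job(): hands the job in; it is judged then, once.
The state is a dict: "clock": time; "joints": joint angles; "qvel": joint speeds; "joint_torque": joint torques, N m; "eef_pos": TCP position; "orientation": TCP orientation; "contact_force": force on the tool from outside, world axes, zero at the start; "torque": the same for the moment, N m; "opening": finger opening in m; "finger_force": force on a finger pad.
Only numpy, scipy, OpenCV 4.12 (cv2) and the standard library are available. Lean on these libraries where they do the work, as an engineer would, in place of code of your own. Each camera call takes 0.05 s, during which the arm holds its last target. There are 200 camera calls.

## Working session

There is one attempt and no reset: what is moved stays moved. The work goes in short steps, Python scripts to look and compute and a tool call to move; the robot and the scene stay as the last step left them, time stands still between calls to the robot, and variables do not carry over. Pictures are saved under pics/ and viewed, at most 10 in all, crops included, and the job is handed in when it is done.

```bash
ls; mkdir -p pics; python3 - <<'E'
from rig import ctrl
import cv2,numpy as np
s=ctrl.read_state();print(s)
for n in("side","top"):
    c=ctrl.capture(n);cv2.imwrite(f"pics/{n}0.png",c["img"]);print(n,c["fx"],c["cx"],c["cy"],c["k1"],np.round(c["cam_to_world"],3).tolist())
E
```

```text
pics
rig.py
{'clock': 0.0, 'joints': array([ 1.21599748e+00,  3.20298231e-01,  1.56568808e+00,  1.39906249e-05,
        1.25738282e+00, -1.99940261e-02]), 'qvel': array([ 5.01305852e-04, -1.04878962e-04,  6.76796896e-04,  1.58531263e-03,
       -4.40819470e-05,  9.63071966e-04]), 'joint_torque': array([ 1.69656192e-03, -4.15509832e+01, -2.34162229e+01, -2.31452088e-05,
        8.27952783e-03,  3.76078816e-06]), 'eef_pos': array([0.18876269, 0.54262855, 0.2304751 ]), 'orientation': array([-1.72016434e-04,  1.66623701e-01,  9.86020159e-01, -8.71448734e-04]), 'contact_force': array([-0.1317384 ,  0.20545578,  0.45486148]), 'torque': array([ 0.0684841 , -0.01232968,  0.01535418]), 'finger_force': 0.0, 'opening': 0.08535414356870538}
side 523.5821674866694 309.94646049182523 229.34306331504308 -0.10115495395232066 [[-0.928, 0.264, -0.263, 0.335], [-0.372, -0.694, 0.616, 0.633], [-0.02, 0.669, 0.743, 0.87], [0.0, 0.0, 0.0, 1.0]]
top 532.4857009934067 318.6013238216387 243.16012788052518 0.028101728373945558 [[0.005, 0.981, -0.194, 0.389], [-1.0, 0.004, -0.009, -0.005], [-0.008, 0.194, 0.981, 1.183], [0.0, 0.0, 0.0, 1.0]]
```

View pics/side0.png

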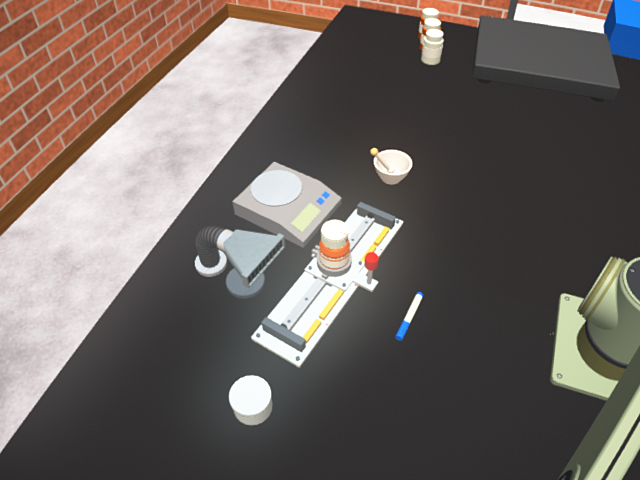

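View pics/top0.png

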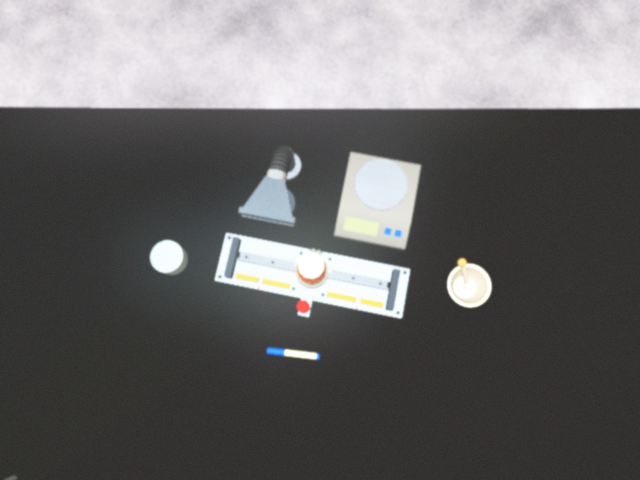

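The side view shows the cap at about (334,230), the red knob at (371,262) and the nozzle mouth at (265,262). The top view shows the cap at (311,261), the knob at (303,307), the plate corners at about (228,234), (410,268), (403,317) and (216,282), and the nozzle lip from (240,212) to (294,223). The nozzle therefore stands at the rail's +y station. The tin is at (168,257), the mortar at (469,285) and the marker at (293,353).

```bash
cat > h.py <<'E'
import cv2,numpy as np
from rig import ctrl
def rays(c,uv):
    K=np.array([[c["fx"],0,c["cx"]],[0,c["fy"],c["cy"]],[0,0,1.]])
    p=cv2.undistortPoints(np.array(uv,float).reshape(-1,1,2),K,np.array([c["k1"],0,0,0]))[:,0]
    d=np.c_[p[:,0],-p[:,1],-np.ones(len(p))]; T=np.array(c["cam_to_world"])
    d=d@T[:3,:3].T; return T[:3,3],d/np.linalg.norm(d,axis=1)[:,None]
def plane(c,uv,z):
    o,d=rays(c,uv); return o+d*((z-o[2])/d[:,2])[:,None]
def tri(views):
    A=np.zeros((3,3));b=np.zeros(3);L=[]
    for c,uv in views:
        o,d=rays(c,[uv]);P=np.eye(3)-np.outer(d[0],d[0]);A+=P;b+=P@o;L.append((P,o))
    x=np.linalg.solve(A,b);return x,[np.linalg.norm(P@(x-o)) for P,o in L]
def blobs(m,amin=30):
    n,l,st,ce=cv2.connectedComponentsWithStats(m.astype(np.uint8));return [(tuple(np.round(ce[i],1)),st[i].tolist(),l==i) for i in range(1,n) if st[i,4]>=amin]
def red(img):
    h=cv2.cvtColor(img,cv2.COLOR_BGR2HSV).astype(int);return ((h[...,0]<5)|(h[...,0]>173))&(h[...,1]>170)&(h[...,2]>90)
E
python3 - <<'E'
from h import *
cs={n:ctrl.capture(n) for n in("side","top")}
k={}
for n,c in cs.items():
    for b in blobs(red(c["img"]),15): print(n,b[0],b[1])
t=cs["top"];h=cv2.cvtColor(t["img"],cv2.COLOR_BGR2HSV).astype(int)
m=(h[...,2]>110);m[:130]=0
for b in blobs(m,80):
    r=cv2.minAreaRect(np.argwhere(b[2])[:,::-1].astype(np.float32));bx=cv2.boxPoints(r)
    print(b[0],b[1],np.round(bx,1).tolist(),np.round(plane(t,bx,0.01)[:,:2],3).tolist())
a=cv2.resize(cs["side"]["img"][190:300,270:400],None,fx=6,fy=6)[:, :400*2]
b=cv2.resize(t["img"][190:330,205:335],None,fx=4,fy=4)
o=np.zeros((600,800,3),np.uint8);a=cv2.resize(cs["side"]["img"][200:300,300:400],(400,400));b=cv2.resize(t["img"][230:330,265:365],(400,400));o[:400,:400]=a;o[:400,400:]=b
cv2.imwrite("pics/crop1.png",o[:400])
E
```

```text
side (np.float64(371.4), np.float64(257.4)) [365, 252, 14, 11, 105]
top (np.float64(304.9), np.float64(305.9)) [302, 303, 6, 8, 19]
(np.float64(377.2), np.float64(200.2)) [333, 151, 89, 99, 6506] [[332.20001220703125, 236.10000610351562], [348.5, 150.0], [422.29998779296875, 163.89999389648438], [406.0, 250.0]] [[0.637, -0.025], [0.841, -0.063], [0.807, -0.233], [0.605, -0.19]]
(np.float64(273.1), np.float64(196.9)) [238, 153, 64, 74, 2385] [[236.60000610351562, 220.1999969482422], [244.6999969482422, 147.39999389648438], [302.6000061035156, 153.8000030517578], [294.5, 226.60000610351562]] [[0.672, 0.191], [0.847, 0.178], [0.831, 0.044], [0.658, 0.06]]
(np.float64(312.5), np.float64(275.5)) [214, 232, 197, 87, 10289] [[209.39999389648438, 297.8999938964844], [223.1999969482422, 228.8000030517578], [412.70001220703125, 266.70001220703125], [398.79998779296875, 335.79998779296875]] [[0.496, 0.245], [0.652, 0.221], [0.568, -0.204], [0.416, -0.17]]
(np.float64(167.7), np.float64(257.0)) [149, 239, 38, 36, 1069] [[149.0, 239.0], [186.0, 239.0], [186.0, 274.0], [149.0, 274.0]] [[0.628, 0.387], [0.629, 0.304], [0.549, 0.299], [0.549, 0.381]]
(np.float64(468.6), np.float64(284.1)) [446, 257, 46, 51, 1690] [[438.3999938964844, 294.20001220703125], [458.20001220703125, 254.60000610351562], [499.79998779296875, 275.3999938964844], [480.0, 315.0]] [[0.507, -0.258], [0.595, -0.306], [0.549, -0.395], [0.462, -0.347]]
(np.float64(292.6), np.float64(353.0)) [266, 346, 55, 15, 459] [[265.29998779296875, 354.0], [266.29998779296875, 345.6000061035156], [320.6000061035156, 352.0], [319.6000061035156, 360.3999938964844]] [[0.376, 0.119], [0.394, 0.117], [0.381, -0.0], [0.363, 0.002]]
```

View pics/crop1.png

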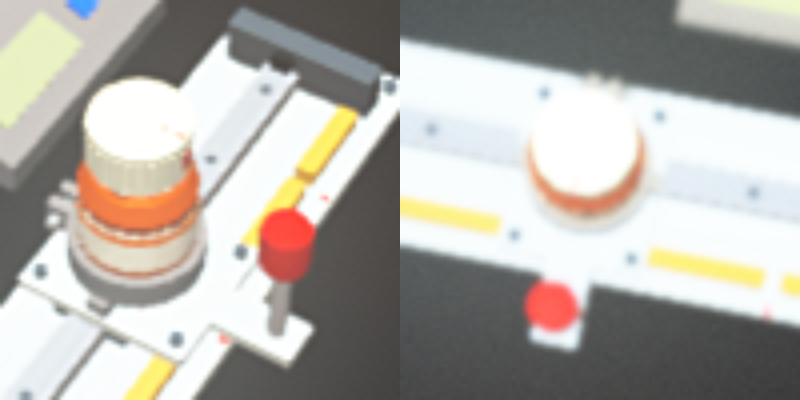

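Enlarged, the side crop (left) has the cap's top centre at (334.6,229) and the knob's top at (371.8,256). The top crop (right) has the cap top at (311.3,265), the knob at (303,306.3), and the tab and knob pointing -x, toward the robot.

```bash
python3 - <<'E'
from h import *
cs={n:ctrl.capture(n) for n in("side","top")};S,t=cs["side"],cs["top"]
def redl(img):
    h=cv2.cvtColor(img,cv2.COLOR_BGR2HSV).astype(int);return ((h[...,0]<8)|(h[...,0]>170))&(h[...,1]>110)&(h[...,2]>110)
for n,c in cs.items():
    for b in blobs(redl(c["img"]),40): print(n,b[0],b[1])
print("cap",tri([(S,(334.6,229)),(t,(311.3,265))]));print("knobtop",tri([(S,(371.8,256)),(t,(303,306.3))]))
print("cap@.147",plane(S,[(334.6,229)],.147),plane(t,[(311.3,265)],.147));print("knob@.12",plane(S,[(371.8,256)],.12),plane(t,[(303,306.3)],.12))
g=cv2.cvtColor(t["img"],cv2.COLOR_BGR2GRAY);m=(g>110)
pl=[b for b in blobs(m,5000) if b[1][3]<95 and b[1][2]>150][0][2]
cols=[x for x in range(232,405) if not 295<x<328]
up=plane(t,[(x,np.argmax(pl[:,x])-.5) for x in cols],.01)
cl=[x for x in range(222,398) if not 290<x<318]
lo=plane(t,[(x,479-np.argmax(pl[::-1,x])+.5) for x in cl],.01)
L=[]
for P in(up,lo):
    f=cv2.fitLine(P[:,:2].astype(np.float32),cv2.DIST_HUBER,0,.001,.001).ravel();print(f,np.arctan2(f[1],f[0]));L.append(f)
# ends
rl=[(pl[y].argmax()-.5,y) for y in range(242,275)];rr=[(639-pl[y][::-1].argmax()+.5,y) for y in range(275,310)]
E_=[cv2.fitLine(plane(t,q,.01)[:,:2].astype(np.float32),cv2.DIST_HUBER,0,.001,.001).ravel() for q in(rl,rr)]
def X(a,b):
    s=np.linalg.solve(np.c_[a[:2],-b[:2]],b[2:]-a[2:]);return a[2:]+s[0]*a[:2]
C=np.array([X(a,b) for b in E_ for a in L]);print(C,"centre",C.mean(0),[np.linalg.norm(C[i]-C[j]) for i,j in((0,1),(2,3),(0,2),(1,3))])
# nozzle lip: z .132 top edge
print("lip",plane(t,[(240,210),(294.5,221)],.132))
E
```

```text
side (np.float64(371.2), np.float64(260.7)) [365, 252, 14, 18, 200]
top (np.float64(302.0), np.float64(306.0)) [296, 301, 13, 11, 121]
cap (array([0.5485524 , 0.01809901, 0.14961525]), [np.float64(0.00033020944318849966), np.float64(0.0003302094431886778)])
knobtop (array([0.46969589, 0.0344433 , 0.12377304]), [np.float64(0.0004504145266110793), np.float64(0.00045041452661120446)])
cap@.147 [[0.54898829 0.01586147 0.147     ]] [[0.54928781 0.01821048 0.147     ]]
knob@.12 [[0.46992147 0.03139529 0.12      ]] [[0.47043432 0.03463993 0.12      ]]
[ 0.19517465  0.9807685   0.60313755 -0.01103455] 1.3743608
[0.19089986 0.9816095  0.4910683  0.02297626] 1.3787175
[[ 0.6486042   0.21743903]
 [ 0.53316945  0.2394609 ]
 [ 0.5655622  -0.1998538 ]
 [ 0.45199415 -0.17794351]] centre [0.5498325  0.01977566] [np.float32(0.117516585), np.float32(0.11566226), np.float32(0.42547536), np.float32(0.4252245)]
lip [[0.66432059 0.16471514 0.132     ]
 [0.64171135 0.053352   0.132     ]]
```

```bash
cat >> h.py <<'E'
from scipy.spatial.transform import Rotation as R
YAW=-0.196
def go(x,y,z,yaw):
    "row to a tool-down pose; yaw = world heading of tool y minus pi/2"
    s=ctrl.read_state();q=s["orientation"];Rc=R.from_quat(q,scalar_first=True)
    ty=np.array([-np.sin(yaw),np.cos(yaw),0]);tz=np.array([0,0,-1.]);Rt=R.from_matrix(np.c_[np.cross(ty,tz),ty,tz])
    d=Rc.inv().apply(np.array([x,y,z])-s["eef_pos"]);print("t",s["clock"],"row",np.round((Rc.inv()*Rt).as_rotvec(),4),np.round(d,4))
E
python3 -c "
from h import *
go(.4702,.0338,.175,YAW)"
```

```text
t 0.3 row [-5.000e-04 -1.000e-04 -1.388e-01] [-0.433  -0.3884  0.0562]
```
Go to pre-pose. Rows: 15 repeated. Joint passing 70% is limited; give 18.

Careful with the scale: shifts go in cm and turns go in units of 0.2 rad. That gives: -0.433 m is -43.3, -0.3884 m is -38.84, -0.139 rad is -0.695.

Request:
drive_effector(
  motion={"plan":[[0, 0, -0.695, -43.3, -38.84, 5.62, 0.06], [0, 0, -0.695, -43.3, -38.84, 5.62, 0.06], [0, 0, -0.695, -43.3, -38.84, 5.62, 0.06], [0, 0, -0.695, -43.3, -38.84, 5.62, 0.06], [0, 0, -0.695, -43.3, -38.84, 5.62, 0.06], [0, 0, -0.695, -43.3, -38.84, 5.62, 0.06], [0, 0, -0.695, -43.3, -38.84, 5.62, 0.06], [0, 0, -0.695, -43.3, -38.84, 5.62, 0.06], [0, 0, -0.695, -43.3, -38.84, 5.62, 0.06], [0, 0, -0.695, -43.3, -38.84, 5.62, 0.06], [0, 0, -0.695, -43.3, -38.84, 5.62, 0.06], [0, 0, -0.695, -43.3, -38.84, 5.62, 0.06], [0, 0, -0.695, -43.3, -38.84, 5.62, 0.06], [0, 0, -0.695, -43.3, -38.84, 5.62, 0.06], [0, 0, -0.695, -43.3, -38.84, 5.62, 0.06], [0, 0, -0.695, -43.3, -38.84, 5.62, 0.06], [0, 0, -0.695, -43.3, -38.84, 5.62, 0.06], [0, 0, -0.695, -43.3, -38.84, 5.62, 0.06]]},
  clamp_n=30,
)

```text
clock: 1.8
eef_pos: [0.4697, 0.035, 0.1751]
orientation: [-0.0, 0.097, 0.995, 0.0]
contact_force: [0.0, 0.1, -0.4]
opening: 0.0599
finger_force: 0.0
```

```bash
python3 - <<'E'
from h import *
go(.4702,.0338,.088,YAW)
c=ctrl.capture("wrist");cv2.imwrite("pics/w1.png",c["img"])
for b in blobs(red(c["img"]),100): print(b[0],b[1],plane(c,[b[0]],.12),plane(c,[b[0]],.106))
print(np.round(c["cam_to_world"],3).tolist())
E
```

```text
t 1.8 row [ 0.0004 -0.0004  0.0014] [-0.0008 -0.0011  0.0871]
(np.float64(316.7), np.float64(256.4)) [296, 232, 42, 49, 1596] [[0.46622705 0.03338173 0.12      ]] [[0.47113118 0.03222481 0.106     ]]
[[0.194, -0.938, -0.286, 0.397], [0.981, 0.186, 0.056, 0.05], [0.001, -0.291, 0.957, 0.319], [0.0, 0.0, 0.0, 1.0]]
```

View pics/w1.png

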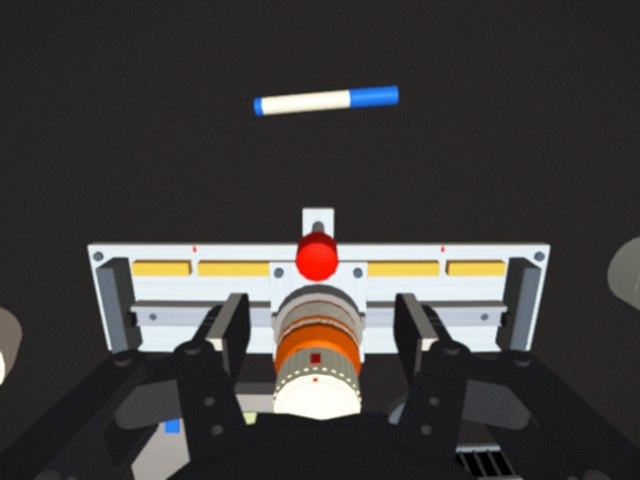

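The wrist view has the red knob at (317,256), midway between the fingers. Nothing lies between them and the knob, and the cap's red mark faces the robot. I will descend and grip the knob.

Scaled: 0.087 m is 8.7, 0.08 m is 8.

Request:
drive_effector(
  motion={"plan":[[0, 0, 0, -0.08, -0.13, 4, 0.06], [0, 0, 0, -0.08, -0.13, 8, 0.06], [0, 0, 0, -0.08, -0.13, 8.7, 0.06], [0, 0, 0, -0.08, -0.13, 8.7, 0.06], [0, 0, 0, -0.08, -0.13, 8.7, 0.02], [0, 0, 0, -0.08, -0.13, 8.7, 0.02], [0, 0, 0, -0.08, -0.13, 8.7, 0.02], [0, 0, 0, -0.08, -0.13, 8.7, 0.02], [0, 0, 0, -0.08, -0.13, 8.7, 0.02], [0, 0, 0, -0.08, -0.13, 8.7, 0.02]]},
  clamp_n=30,
)

```text
clock: 2.68
eef_pos: [0.4722, 0.0321, 0.0903]
orientation: [0.002, 0.097, 0.995, -0.0]
contact_force: [-0.6, -2.3, 6.9]
opening: 0.025
finger_force: 29.5
```

Request:
drive_effector(
  motion={"plan":[[0, 0, 0, 0, 1, 0, 0.02], [0, 0, 0, 0, 2, 0, 0.02], [0, 0, 0, 0, 3, 0, 0.02], [0, 0, 0, 0, 4, 0, 0.02], [0, 0, 0, 0, 5, 0, 0.02], [0, 0, 0, 0, 6, 0, 0.02], [0, 0, 0, 0, 7, 0, 0.02], [0, 0, 0, 0, 8, 0, 0.02], [0, 0, 0, 0, 9, 0, 0.02], [0, 0, 0, 0, 10, 0, 0.02], [0, 0, 0, 0, 10.7, 0, 0.02], [0, 0, 0, 0, 11, 0, 0.02], [0, 0, 0, 0, 11, 0, 0.02], [0, 0, 0, 0, 11, 0, 0.02], [0, 0, 0, 0, 11, 0, 0.02]]},
)

```text
clock: 3.93
eef_pos: [0.4936, 0.1403, 0.0904]
orientation: [0.002, 0.097, 0.995, 0.0]
contact_force: [0.0, -2.2, 4.9]
opening: 0.0255
finger_force: 30.1
```

```bash
python3 - <<'E'
from h import *
cs={n:ctrl.capture(n) for n in("side","top")};S,t=cs["side"],cs["top"]
o=np.zeros((400,800,3),np.uint8)
o[:,:400]=cv2.resize(S["img"][220:320,260:360],(400,400));o[:,400:]=cv2.resize(t["img"][200:320,230:350],(400,400));cv2.imwrite("pics/crop2.png",o)
E
```

```text
(no output)
```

View pics/crop2.png

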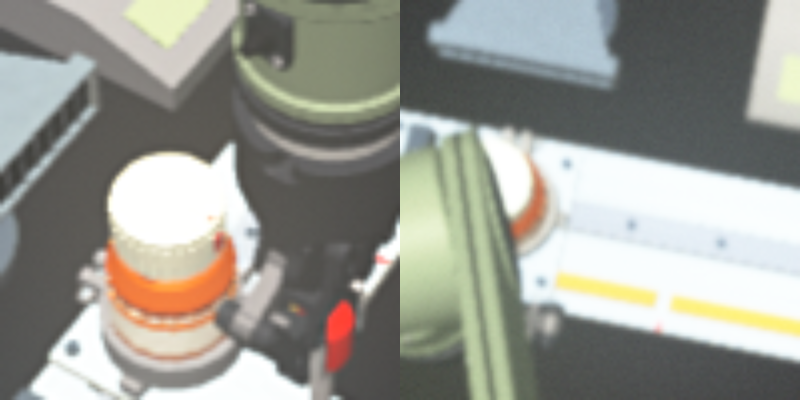

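The side crop shows the carrier moved with the cap still locked, cap top at about (302,270) in full-image pixels, facing the nozzle. The knob is between the fingers. I will release and rise so it centres itself.

Scaled: -0.1 m is -10, -0.12 m is -12.

Request:
drive_effector(
  motion={"plan":[[0, 0, 0, 0, 0, 0, 0.06], [0, 0, 0, 0, 0, 0, 0.06], [0, 0, 0, 0, 0, 0, 0.06], [0, 0, 0, 0, 0, 0, 0.06], [0, 0, 0, 0, 0, -4, 0.06], [0, 0, 0, 0, 0, -8, 0.06], [0, 0, 0, -4, 0, -12, 0.06], [0, 0, 0, -8, 0, -12, 0.06], [0, 0, 0, -10, 0, -12, 0.08], [0, 0, 0, -12, 0, -12, 0.08], [0, 0, 0, -12, 0, -12, 0.08], [0, 0, 0, -12, 0, -12, 0.08]]},
)

```text
clock: 5.03
eef_pos: [0.6101, 0.1169, 0.2072]
orientation: [-0.001, 0.098, 0.995, -0.0]
contact_force: [-0.2, 1.2, 0.6]
opening: 0.08
finger_force: 0.0
```

```bash
python3 - <<'E'
from h import *
cs={n:ctrl.capture(n) for n in("side","top","wrist")};S,t,w=cs["side"],cs["top"],cs["wrist"]
np.save("cs.npy",cs,allow_pickle=True)
o=np.zeros((600,800,3),np.uint8)
o[:300,:400]=cv2.resize(S["img"][220:310,260:380],(400,300));o[:300,400:]=cv2.resize(t["img"][200:290,230:350],(400,300));o[300:,200:600]=cv2.resize(w["img"],(400,300));cv2.imwrite("pics/crop3.png",o)
for n,c in cs.items():
    for b in blobs(red(c["img"]),15): print(n,b[0],b[1],plane(c,[b[0]],.12),plane(c,[b[0]],.108))
E
```

```text
side (np.float64(340.9), np.float64(298.9)) [335, 294, 13, 11, 110] [[0.4910547  0.14141853 0.12      ]] [[0.49354804 0.13356493 0.108     ]]
wrist (np.float64(320.8), np.float64(47.9)) [299, 24, 45, 50, 1738] [[0.49223914 0.14047244 0.12      ]] [[0.4899686  0.14090146 0.108     ]]
wrist (np.float64(319.2), np.float64(156.7)) [318, 151, 3, 15, 30] [[0.55304104 0.12735251 0.12      ]] [[0.55392587 0.12710066 0.108     ]]
```

View pics/crop3.png

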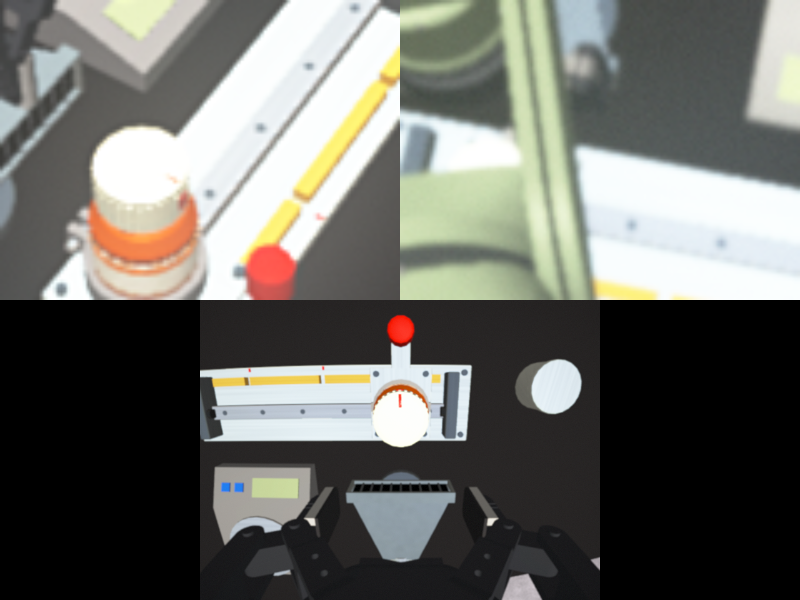

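The wrist view (bottom) shows the cap at about (321,187) in line with the nozzle mouth, which spans about 237 to 406 and centres on 321. The side crop shows the cap top at about (302,270) with its mark toward the knob, so it is still locked. Next I will measure the cap and nozzle.

```bash
python3 - <<'E'
from h import *
cs=np.load("cs.npy",allow_pickle=True).item();w,S=cs["wrist"],cs["side"]
h=cv2.cvtColor(w["img"],cv2.COLOR_BGR2HSV).astype(int)
m=(h[...,2]>215)&(h[...,1]<45)
for b in blobs(m,200):
    if abs(b[0][0]-321)<60 and abs(b[0][1]-190)<50:
        (x,y),r=cv2.minEnclosingCircle(np.argwhere(b[2])[:,::-1].astype(np.float32));e=cv2.fitEllipse(np.vstack(cv2.findContours(b[2].astype(np.uint8),0,1)[0]));print(b[0],b[1],"circ",x,y,r,e)
        print(plane(w,[(x,y),e[0],b[0]],.147))
h=cv2.cvtColor(S["img"],cv2.COLOR_BGR2HSV).astype(int);m=(h[...,2]>235)&(h[...,1]<25);m[:,:285]=0;m[:,320:]=0;m[:255]=0;m[290:]=0
for b in blobs(m,100):print("side",b[0],b[1])
for uv in((321,187),(321,186)):print("tri",tri([(w,uv),(S,(302,270.4))]))
# nozzle lip in wrist
print("lip",plane(w,[(237,292),(406,292)],.132))
go(.5707,.1264,.165,YAW);print("expected +y station from rail centre: .5707 .1264")
E
```

```text
side (np.float64(304.2), np.float64(268.9)) [288, 255, 32, 26, 607]
tri (array([0.56848654, 0.12575436, 0.14524491]), [np.float64(0.0007201691091190875), np.float64(0.0007201691091188546)])
tri (array([0.5681309 , 0.12593807, 0.14556736]), [np.float64(0.0009717478282048772), np.float64(0.0009717478282045929)])
lip [[0.62644439 0.05792721 0.132     ]
 [0.64796818 0.1662036  0.132     ]]
t 5.1833 row [-0.0002 -0.0015  0.0006] [0.0389 0.0015 0.0429]
expected +y station from rail centre: .5707 .1264
```

Scaled: 0.042 m is 4.2, 0.04 m is 4, 0.35 rad is 1.75.

Request:
drive_effector(
  motion={"plan":[[0, 0, 0.6, 2, 0.15, 0, 0.08], [0, 0, 1.2, 4, 0.15, 0, 0.08], [0, 0, 1.75, 4, 0.15, 3, 0.08], [0, 0, 1.75, 4, 0.15, 4.2, 0.08], [0, 0, 1.75, 4, 0.15, 4.2, 0.08], [0, 0, 1.75, 4, 0.15, 4.2, 0.08]]},
)

```text
clock: 5.68
eef_pos: [0.57, 0.1266, 0.1662]
orientation: [-0.0, 0.269, 0.963, -0.0]
contact_force: [0.7, -0.4, -0.2]
opening: 0.0797
finger_force: 0.0
```

```bash
python3 - <<'E'
from h import *
go(.5695,.126,.121,YAW-.35);print(ctrl.read_state()["joints"])
c=ctrl.capture("wrist");cv2.imwrite("pics/w2.png",c["img"])
E
```

```text
t 5.6833 row [-0.0006 -0.0009  0.0012] [ 0.0001 -0.0008  0.0452]
[ 1.98817505e-01  3.81248730e-01  1.64248869e+00  1.55917512e-04
  1.11890474e+00 -8.27285766e-01]
```

View pics/w2.png

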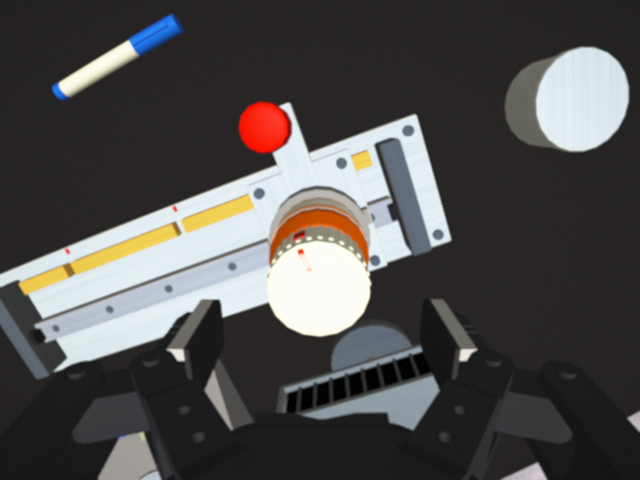

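The wrist view shows the cap top at (319,286), radius about 51 px, centred between the fingers, with the red mark still facing the knob.

```bash
python3 - <<'E'
from h import *
w=ctrl.capture("wrist");print(plane(w,[(319,286)],.147)); p=plane(w,[(268,286),(370,286)],.147);print(np.linalg.norm(p[0]-p[1]))
E
```

```text
[[0.56995343 0.12631323 0.147     ]]
0.04933606873992559
```

Request:
drive_effector(
  motion={"plan":[[0, 0, 0, 0, -0.03, 2, 0.08], [0, 0, 0, 0, -0.03, 4, 0.08], [0, 0, 0, 0, -0.03, 4.5, 0.08], [0, 0, 0, 0, -0.03, 4.5, 0.08], [0, 0, 0, 0, -0.03, 4.5, 0.045], [0, 0, 0, 0, -0.03, 4.5, 0.045], [0, 0, 0, 0, -0.03, 4.5, 0.045], [0, 0, 0, 0, -0.03, 4.5, 0.045], [0, 0, 0, 0, -0.03, 4.5, 0.045]]},
  clamp_n=60,
)

```text
clock: 6.53
eef_pos: [0.571, 0.1251, 0.1227]
orientation: [0.001, 0.269, 0.963, -0.001]
contact_force: [-2.9, -4.1, 5.5]
opening: 0.0485
finger_force: 61.1
```

Scaled: 0.008 m is 0.8, 0.006 m is 0.6.

Request:
drive_effector(
  motion={"plan":[[0, 0, 0, 0, -0.15, 0, 0.045], [0, 0, 0, 0, -0.15, 0.3, 0.045], [0, 0, 0, 0, -0.15, 0.6, 0.045], [0, 0, 0, 0, -0.15, 0.8, 0.045], [0, 0, 0, 0, -0.15, 0.8, 0.045], [0, 0, 0, 0, -0.15, 0.8, 0.045]]},
)

```text
clock: 7.03
eef_pos: [0.571, 0.1248, 0.1172]
orientation: [0.002, 0.269, 0.963, 0.001]
contact_force: [-5.7, -2.5, 17.6]
opening: 0.0483
finger_force: 62.4
```

Request:
drive_effector(
  motion={"plan":[[0, 0, 0, 0.1, -0.1, 0.1, 0.045], [0, 0, 0, 0.1, -0.1, 0.1, 0.045], [0, 0, -0.5, 0.1, -0.1, 0.1, 0.045], [0, 0, -1, 0.1, -0.1, 0.1, 0.045], [0, 0, -1.5, 0.1, -0.1, 0.1, 0.045], [0, 0, -2, 0.1, -0.1, 0.1, 0.045], [0, 0, -2.5, 0.1, -0.1, 0.1, 0.045], [0, 0, -3, 0.1, -0.1, 0.1, 0.045], [0, 0, -3.5, 0.1, -0.1, 0.1, 0.045], [0, 0, -4, 0.1, -0.1, 0.1, 0.045], [0, 0, -4.5, 0.1, -0.1, 0.1, 0.045], [0, 0, -5, 0.1, -0.1, 0.1, 0.045], [0, 0, -5.4, 0.1, -0.1, 0.1, 0.045], [0, 0, -5.4, 0.1, -0.1, 0.1, 0.045], [0, 0, -5.4, 0.1, -0.1, 0.1, 0.045]]},
)

```text
clock: 8.28
eef_pos: [0.5712, 0.1254, 0.1172]
orientation: [0.004, -0.264, 0.964, 0.0]
contact_force: [-3.1, 0.5, 20.1]
opening: 0.0489
finger_force: 62.7
```

```bash
python3 - <<'E'
from h import *
c=ctrl.read_state();print(c["torque"],c["joints"])
w=ctrl.capture("wrist");S=ctrl.capture("side");o=np.zeros((480,800,3),np.uint8);o[:,:400]=w["img"][:,120:520];o[:400,400:]=cv2.resize(S["img"][220:320,250:350],(400,400));cv2.imwrite("pics/w3.png",o)
E
```

```text
[-0.08810673  0.66978075  0.18578343] [ 1.95985716e-01  4.23264250e-01  1.71204555e+00  9.09876009e-04
  9.97649888e-01 -1.90990079e+00]
```

View pics/w3.png

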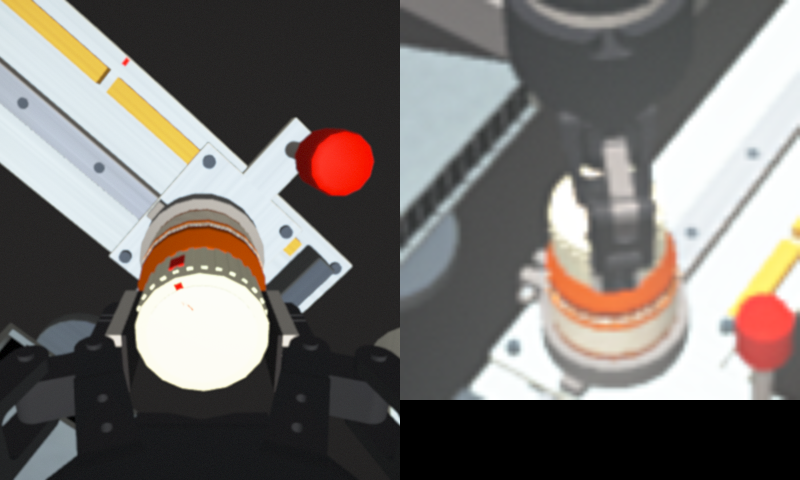

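In the wrist view the cap's mark at (180,265) in the crop has turned with the gripper, about 60 degrees away from the knob's direction. The cap is still down, so I will lift slowly.

Scaled: -0.025 m is -2.5, -0.02 m is -2.

Request:
drive_effector(
  motion={"plan":[[0, 0, 0, 0, 0, -0.5, 0.045], [0, 0, 0, 0, 0, -1, 0.045], [0, 0, 0, 0, 0, -1.5, 0.045], [0, 0, 0, 0, 0, -2, 0.045], [0, 0, 0, 0, 0, -2.5, 0.045], [0, 0, 0, 0, 0, -2.5, 0.045]]},
)

```text
clock: 8.88
eef_pos: [0.5686, 0.1246, 0.1378]
orientation: [0.0, -0.264, 0.965, 0.0]
contact_force: [0.0, 0.6, -0.9]
opening: 0.0485
finger_force: 62.3
```

Request:
drive_effector(
  motion={"plan":[[0, 0, 0, 0, 0, -1, 0.045], [0, 0, 0, 0, 0, -2.5, 0.045], [0, 0, 0, 0, 0, -4.5, 0.045], [0, 0, 0, 0, 0, -6.5, 0.045], [0, 0, 0, 0, 0, -7.5, 0.045], [0, 0, 0, 0, 0, -7.5, 0.045], [0, 0, 0, 0, 0, -7.5, 0.045], [0, 0, 0, 0, 0, -7.5, 0.045], [0, 0, 0, 0, 0, -7.5, 0.045]]},
)

```text
clock: 9.63
eef_pos: [0.5678, 0.1243, 0.2106]
orientation: [-0.001, -0.264, 0.965, 0.0]
contact_force: [0.2, 0.2, -1.0]
opening: 0.0486
finger_force: 62.3
```

```bash
python3 - <<'E'
from h import *
w=ctrl.capture("wrist");S=ctrl.capture("side");o=np.zeros((480,800,3),np.uint8);o[:,:400]=w["img"][:,120:520];o[:480,400:]=cv2.resize(S["img"][200:320,250:350],(400,480));cv2.imwrite("pics/w4.png",o)
for n,c in(("w",w),("s",S)):
    for b in blobs(red(c["img"]),60): print(n,b[0],b[1],plane(c,[b[0]],.12))
E
```

```text
w (np.float64(403.0), np.float64(153.6)) [381, 133, 44, 42, 1430] [[0.49157025 0.13912674 0.12      ]]
w (np.float64(296.5), np.float64(262.2)) [289, 256, 15, 14, 120] [[0.58826555 0.11741243 0.12      ]]
s (np.float64(340.8), np.float64(299.2)) [335, 294, 13, 11, 117] [[0.49100549 0.14206756 0.12      ]]
```

View pics/w4.png

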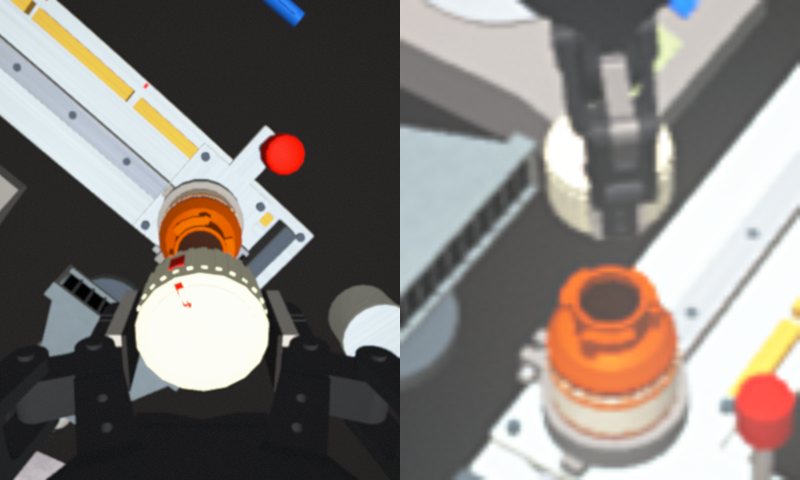

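The bottle is open, with the cap held level about 7 cm above its mouth. The knob is at the same side-view pixel as after the click (340.8,299.2 against 340.9,298.9), so the carrier has not moved.

```bash
python3 -c "
from rig import ctrl
print(ctrl.finish_job())"
```

```text
the job is handed in; nothing more can be done
None
```

The job is handed in, with no verdict returned: the carrier sits at the station facing the nozzle, and the unlocked cap is held level about 7 cm above the open bottle, with the mortar, tin and marker never touched.

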